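# Third hand: hold a drawer front home for screwing

## Task

I am about to screw the walnut drawer front onto the drawer of this small bench case, from inside the drawer, and need a third hand. Pick the front up by its brass bar pull, bring it pull outwards and upright into the case's front opening, just above or resting on the case floor, and push it squarely against the drawer until the sprung push-out plunger behind the drawer is down on its stop and the front is flush with the case. Then finish while still holding it there with a steady push of about 12 newtons (6 to 18; never more than 35, the plunger would suffer), and leave the tools and tins on the bench where they are.

Things in the scene. Friction and masses are not known exactly. Their poses are not given: they have to be found in the camera images.
- drawer_front: Loose drawer front: a dark brown wooden board standing on its long lower edge, 150 mm wide (own y), 62 mm high (z), 18 mm thick (x), 0.11 to 0.2 kg with its pull. A brass bar pull projects from its face on the -x side. Origin: centre of the board's underside (middle of its thickness); z up, +x points from the pull through the board to its plain back.
- pull (a point): Centre of the brass bar pull of the drawer front: a straight bar 12 x 12 mm in section and 96 mm long, parallel to the board's width (own y), 34 mm above the board's lower edge, its centre line 47 mm in front of the board's mid-plane (so 32 mm clear gap between bar and board). Two thin posts join it to the board 38 mm either side of its middle.
- case: Small wooden bench case without top board, fixed to the bench: 180 mm wide (own y), 130 deep (x), sides 80 high, open at the front. Origin: on the bench under the middle of its front edge; +x points into the case (the push direction), z up. The front edges lie in its plane x = 0. Sides 12 mm thick, 156 mm apart; upper side of the floor 12 mm above the bench.
- opening (a point): Middle of the lower edge of the front opening: x = 0, y = 0, z = 12 mm in the case's frame, on the upper side of its floor; same axes as the case. The drawer front is home when its outer face is flush with the case's plane x = 0: its origin then lies 9 mm inside this point in x, at the same y, and 0 to 6 mm above it.
- drawer: Drawer box of plywood in the case, 142 mm wide, 44 mm high, 85 mm deep, open at the top; it slides in the case's x only. Origin: lower edge, middle of its front face, 14 mm above the bench; the plain front face (facing the opening) is what the drawer front is pressed against. At rest this face lies 6 mm behind the plane of the case's front edges, when fully home 18 mm behind it.
- push_out (a joint): Travel of the drawer against the sprung push-out plunger at its back (m): 0 at rest, pushed out by the spring; 0.012 fully home, plunger on its solid stop. The spring resists with about 1.5 N at the beginning and 4.5 N at the end of the travel; beyond that the stop takes the push.
- screwdriver: Screwdriver, 170 mm long, lying at the back of the free bench surface; bystander. Origin near its middle, on the bench.
- snap_tin: Round open tin of snap fasteners, 60 mm across, 20 mm high, at the near right; bystander. Origin under its centre.
- beeswax: Yellow cake of beeswax, 34 x 55 x 18 mm, at the back right; bystander. Origin under its centre.
- sanding_block: Cork sanding block, 45 x 90 x 30 mm, near the robot's edge of the bench; bystander. Origin under its centre.
- glue_pot: White round glue pot, 83 mm across and 82 mm high, to the left; bystander. Origin under its centre.

How it is judged:
On the way, in this order (a step that is already met when the one before it is completed fails the run):
1. the drawer front is picked up off the bench (height (world z) of drawer_front above 0.008 m and contact force between the fingers and drawer_front above 1 N), for 0.2 s.
2. the drawer front has pushed the drawer fully home, plunger on its stop (value of joint push_out above 0.0105 m and contact force between drawer_front and drawer above 3 N), for 0.2 s.
At the end, for the whole second after the job is handed in: In the last second the fingers hold the front (over 3 N) and it presses the drawer with 6 to 18 N; plunger joint over 10.5 mm; front flush within 3 mm, between the sides, lower edge at most 9 mm above the case floor, parallel within 0.04 rad, upright within 0.07 rad, at rest (contact force between drawer_front and drawer between 6 and 18 N and value of joint push_out above 0.0105 m and x of drawer_front in the frame of case between 0.006 and 0.012 m and y of drawer_front in the frame of case between -0.005 and 0.005 m and z of drawer_front in the frame of case between 0.01 and 0.021 m and angle between the y axis of drawer_front and the y axis of case, either way round below 0.04 rad and angle between drawer_front's own z axis and vertical below 0.07 rad and linear speed of drawer_front below 0.01 m/s and contact force between the fingers and drawer_front above 3 N); the arm keeps its last pose, push and grip.
It fails at once if the drawer front is pressed on the drawer with more than 35 N (contact force between drawer_front and drawer above 35 N).
It fails at once if the drawer front is tipped over (angle between drawer_front's own z axis and vertical above 0.6 rad).
It fails at once if a bystander is pushed more than 20 mm from its place (distance of any of screwdriver, snap_tin, beeswax, sanding_block, glue_pot from where it was at the start of the episode above 0.02 m).
It also fails if it takes over 48 s, if anything falls off the work surface, if the arm or the gripper's body presses on something with over 40 N, if the wrist force passes 120 N, or if a joint passes its speed limit or range.

## Robot

A 7-joint arm with a two-finger parallel gripper is mounted at the origin on a cart in front of the work surface, level with it; the furniture and walls round the work are solid. World frame = base frame: x ahead of the robot, y to its left, z up, the work surface at z = 0. Lengths are in m, angles in rad, forces in N, time in s.
With the tool pointing down it reaches from about 0.4 to 0.875 m from the base axis. Payload 19.3 kg.
Tool frame: the origin (TCP) lies at the very end of the fingers, on their centre line; the grasp point (between the pads) lies 19 mm behind it; z points along the fingers, y is the line along which they close (so a half turn about z gives the same grasp; the last joint's range is limited). The gripper opens to 85 mm and grips with 20 to 120 N. Pads are 22 mm wide; open, the fingers measure 114 mm over their backs; the gripper's body (76 mm by 85 mm) begins 54 mm behind the grasp point. The pads swing forward as they close: fully open they stand 13 mm farther back than shut.
Start: joints at [-1.378, 0.521, -0.036, 1.599, 0.021, 1.021, -0.113], TCP at [0.162, 0.604, 0.231] pointing down, gripper open.
Joint ranges: [-2.91, 2.91], [-0.3, 2.13], [-1.5, 1.42], [0.17, 2.43], [-1.26, 4.41], [0.16, 1.93], [-2.52, 2.52]. Speed limits (rad/s): [1.89, 1.89, 2.39, 2.39, 3.01, 3.01, 3.01].

## Interface

Orientations are given as [roll, pitch, yaw] about the fixed x, y, z axes, in that order (R = Rz(yaw) Ry(pitch) Rx(roll)).
In Python, from workcell import bot gives the robot as it stands.
- The arm moves only by the shell command python3 -m crank 'ROWS' [FORCE]. ROWS is a JSON object of lists of equal length, an entry for each row: "travel": the shift along the world's x, y, z in cm, a list of three; "turn": the turn, a rotation vector about the world's x, y, z in degrees, a list of three; "gripper": the closure, from 0 (fully open) to 1 (shut). A call has exactly 5 rows; each row is the pose to reach, as a shift and turn from the pose commanded when the call began; what a row does not reach only later rows make up. A row lasts 1/10 s, in which the tool goes at most 50 mm and 8.59 degrees, less where a joint would pass 70% of its speed; a pose out of reach is approached as far as the arm can. A call with a gripper value outside its range is refused whole. The fingers move at their own pace and stop on an object; FORCE is the grip in N (left out, the last holds). Time passes only in rows, so rows that repeat a pose let the fingers close, or fill a call up. It gives the time, the measured TCP pose, the force, the opening and the grip force at its end, in the units of the state.
- bot.observe(): the state, without advancing time (a new reading comes with each control period).
- bot.grab_frame(name): name is "side" or "top" or "wrist"; returns a dict with "pixels" (400x640x3 uint8, red, green, blue), "fx", "fy", "cx", "cy" (pixels), "extrinsics" (4x4, takes a point from world to camera coordinates). Camera axes: x right, y down, z forward; pixel columns grow to the right and rows downward; lengths in m; the calibration is good to about 2 mm. A picture is of the moment at which its call begins. There is no depth.
- bot.job_done(): hands the job in; it is judged then, once.
The state is a dict: "clock": time; "qpos": joint angles; "qd": joint speeds; "joint_efforts": joint torques, N m; "position": TCP position; "tool_rot": TCP orientation; "force": force on the tool from outside, world axes, zero at the start; "moment": the same for the moment, N m; "grip_width": finger opening in m; "finger_force": force on a finger pad.
Only numpy, scipy, OpenCV 4.12 (cv2) and the standard library are available. Lean on these libraries where they do the work, as an engineer would, in place of code of your own. Each camera call takes 0.05 s, during which the arm holds its last target. There are 200 camera calls.

## Working session

There is one attempt and no reset: what is moved stays moved. The work goes in short steps, Python scripts to look and compute and a shell command to move; the robot and the scene stay as the last step left them, time stands still between calls to the robot, and variables do not carry over. Pictures are saved under pics/ and viewed, at most 10 in all, crops included, and the job is handed in when it is done.

```bash
mkdir -p pics; ls; cat > h.py <<'E'
import numpy as np,cv2
from workcell import bot
def grab(n,fn=None):
    f=bot.grab_frame(n)
    if fn: cv2.imwrite('pics/'+fn,cv2.cvtColor(f['pixels'],cv2.COLOR_RGB2BGR))
    return f
def ray(f,u,v):
    E=np.array(f['extrinsics']);R=E[:3,:3];t=E[:3,3]
    return -R.T@t, R.T@np.array([(u-f['cx'])/f['fx'],(v-f['cy'])/f['fy'],1.])
def onz(f,u,v,z):
    c,d=ray(f,u,v); return c+d*(z-c[2])/d[2]
def proj(f,p):
    E=np.array(f['extrinsics']);q=E[:3,:3]@np.array(p)+E[:3,3]
    return f['fx']*q[0]/q[2]+f['cx'],f['fy']*q[1]/q[2]+f['cy']
E
python3 - <<'E'
from h import *
print(bot.observe())
for n in('top','side','wrist'):
    f=grab(n,n+'0.png');print(n,f['fx'],f['cx'],f['cy'],ray(f,320,200))
a=[cv2.imread(f'pics/{n}0.png') for n in('top','side')]
E
```

```text
pics
{'clock': 0.0, 'qpos': array([-1.37819728,  0.52195525, -0.03632682,  1.59996519,  0.02120168,
        1.02110871, -0.11283243]), 'qd': array([ 0.00192368,  0.0025687 ,  0.00010609, -0.00064415, -0.00100488,
       -0.0019523 , -0.00045782]), 'joint_efforts': array([-2.46923139e-05, -9.27118564e+01,  1.97988667e+00, -3.69936705e+01,
        1.78582768e-02,  7.99875415e-03,  2.69408261e-06]), 'position': array([0.16231829, 0.60322816, 0.23077769]), 'tool_rot': array([-3.14054397e+00,  7.62717176e-05,  2.87875085e+00]), 'force': array([-0.73906802, -0.41463382, -0.47104735]), 'moment': array([-0.03478547,  0.00901834,  0.02745517]), 'finger_force': 0.0, 'grip_width': 0.08524680589848926}
top 440.0383785495422 311.1910407074699 206.75929027748984 (array([ 0.44900524, -0.08797818,  1.41302039]), array([ 0.10490723, -0.02437986, -0.99450329]))
side 424.9406654979079 313.4541945756666 198.76587983867498 (array([ 0.45331943, -0.92295801,  0.73707273]), array([ 0.10023135,  0.76924897, -0.63123325]))
wrist 292.12624321348613 318.2372248958955 201.8344021224659 (array([0.0860119 , 0.62435723, 0.37319392]), array([ 0.29060735, -0.07415266, -0.9540045 ]))
```

View pics/top0.png

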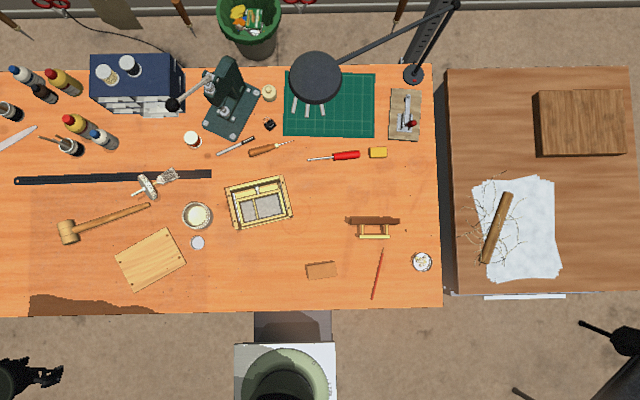

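View pics/side0.png

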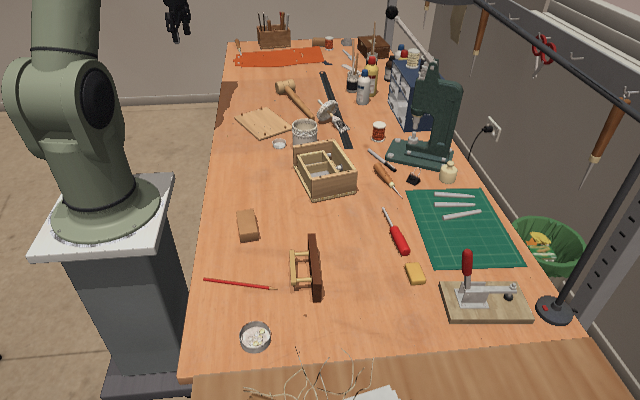

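The top view shows the front at about (372,225), pull towards the robot, and the case at about (259,203). The side view shows them at (312,265) and (325,170). I'll enlarge both.

```bash
python3 - <<'E'
import cv2,numpy as np
t=cv2.imread('pics/top0.png');s=cv2.imread('pics/side0.png')
r=lambda a:cv2.resize(a,(400,300),interpolation=cv2.INTER_CUBIC)
o=np.vstack([np.hstack([r(t[167:242,210:310]),r(t[197:257,330:410])]),np.hstack([r(s[132:207,280:380]),r(s[227:302,270:370])])])
cv2.imwrite('pics/z0.png',o)
E
```

```text
(no output)
```

View pics/z0.png

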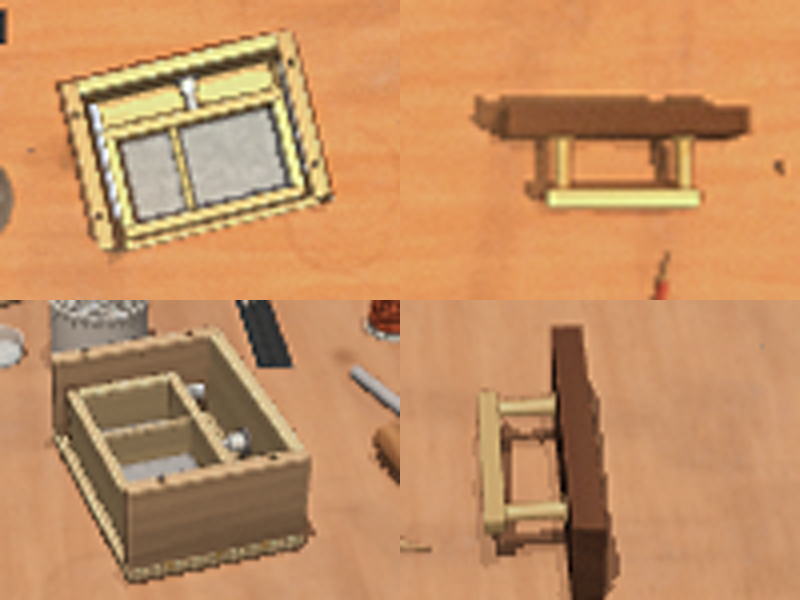

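```bash
python3 - <<'E'
from h import *
f=bot.grab_frame('top');g=bot.grab_frame('side')
s=lambda a,b,k,u0,v0:((a+.5)/k-.5+u0,(b+.5)/k-.5+v0)
P={}
for n,(a,b) in dict(BL=(58,88),BR=(292,32),FR=(330,198),FL=(100,248)).items():
    P[n]=onz(f,*s(a,b,4,210,167),.08); print('case',n,P[n].round(4))
for a,b in ((('BL'),'BR'),('FL','FR'),('FL','BL'),('FR','BR')):
    d=P[b]-P[a];print(a,b,np.linalg.norm(d).round(4),np.degrees(np.arctan2(d[1],d[0])).round(2))
im=f['pixels'];hsv=cv2.cvtColor(im,cv2.COLOR_RGB2HSV)
print('bar hsv',hsv[236,375],hsv[230,375],hsv[221,375])
for a,b in ((548,190),(700,190),(700,208),(548,208)):print('bar',onz(f,*s(a-400,b,5,330,197),.04).round(4))
for a,b in ((750,105),(748,135),(500,135)):print('board top',onz(f,*s(a-400,b,5,330,197),.062).round(4))
# side view
for n,(a,b) in dict(FL=(52,354),BL=(215,330),BR=(310,460),FR=(128,488)).items():
    p=onz(g,*s(a,b-300,4,280,132),.08);print('side case',n,p.round(4))
for n,(a,b) in dict(t=(488,390),bot=(490,525)).items():print('side bar',onz(g,*s(a-400,b-300,4,270,227),.037).round(4))
for n,(u,v) in dict(tin=(422,261),wax=(377,153),block=(321,270),pot=(196,215),sd=(333,156)).items():print(n,onz(f,u,v,.02).round(3))
E
```

```text
case BL [0.6305 0.1711 0.08  ]
case BR [ 0.67  -0.008  0.08 ]
case FR [ 0.5421 -0.035   0.08  ]
case FL [0.5078 0.1397 0.08  ]
BL BR 0.1834 -77.54
FL FR 0.178 -78.87
FL BL 0.1266 14.37
FR BR 0.1307 11.9
bar hsv [ 26 100 234] [ 13 153 229] [ 12 167 130]
bar [ 0.483  -0.2413  0.04  ]
bar [ 0.481  -0.3361  0.04  ]
bar [ 0.4698 -0.3357  0.04  ]
bar [ 0.4718 -0.241   0.04  ]
board top [ 0.5321 -0.3648  0.062 ]
board top [ 0.5137 -0.3628  0.062 ]
board top [ 0.5168 -0.2104  0.062 ]
side case FL [0.5083 0.1372 0.08  ]
side case BL [0.6312 0.1586 0.08  ]
side case BR [ 0.6705 -0.0131  0.08  ]
side case FR [ 0.5464 -0.0322  0.08  ]
side bar [ 0.479  -0.2397  0.037 ]
side bar [ 0.4734 -0.3381  0.037 ]
tin [ 0.397 -0.439  0.02 ]
wax [ 0.744 -0.309  0.02 ]
block [ 0.375 -0.12   0.02 ]
pot [0.556 0.272 0.02 ]
sd [ 0.737 -0.167  0.02 ]
```

```bash
python3 -m crank '{"travel":[[3.9,-1.8,0],[7.9,-3.9,0],[11.9,-6.1,0],[15.8,-8.5,0],[19.7,-10.9,0]],"turn":[[0,0,-3],[0,0,-6],[0,0,-9],[0,0,-12],[0,0,-15]],"gripper":[0.6,0.6,0.6,0.6,0.6]}' 60
```

```text
clock: 0.75
position: [0.3608, 0.4934, 0.2313]
tool_rot: [3.142, -0.0, 2.615]
force: [0.6, 1.3, -0.9]
grip_width: 0.0343
finger_force: 0.0
```

```bash
python3 -m crank '{"travel":[[3,-3.2,0],[6,-6.4,0],[9,-9.7,0],[12.2,-12.9,0],[15.3,-16.2,0]],"turn":[[0,0,-3],[0,0,-6],[0,0,-9],[0,0,-12],[0,0,-15]],"gripper":[0.65,0.65,0.65,0.65,0.65]}' && python3 -m crank '{"travel":[[1.5,-4.1,0],[3,-8.2,0],[4.5,-12.4,0],[6,-16.5,0],[7.5,-20.7,0]],"turn":[[0,0,-3],[0,0,-6],[0,0,-9],[0,0,-12],[0,0,-15]],"gripper":[0.65,0.65,0.65,0.65,0.65]}' && python3 -m crank '{"travel":[[0,-4.3,0],[0,-8.6,0],[-0.5,-13,0],[-1,-17.3,0],[-1.5,-21.6,0]],"turn":[[0,0,-3],[0,0,-6],[0,0,-9],[0,0,-12],[0,0,-15]],"gripper":[0.65,0.65,0.65,0.65,0.65]}'
```

```text
clock: 1.25
position: [0.5134, 0.3311, 0.2314]
tool_rot: [3.141, -0.0, 2.353]
force: [0.5, 0.4, 0.4]
grip_width: 0.0299
finger_force: 0.0
clock: 1.75
position: [0.5877, 0.124, 0.2314]
tool_rot: [3.141, -0.0, 2.091]
force: [1.3, 0.0, 0.5]
grip_width: 0.0298
finger_force: 0.0
clock: 2.25
position: [0.5719, -0.0921, 0.2313]
tool_rot: [3.141, -0.0, 1.83]
force: [0.7, -0.6, -0.2]
grip_width: 0.0299
finger_force: 0.0
```

```bash
python3 -m crank '{"travel":[[-1.9,-4,0],[-3.8,-8,0],[-5.7,-12,0],[-7.6,-16,0],[-9.5,-19.6,0]],"turn":[[0,0,-3.2],[0,0,-6.4],[0,0,-9.6],[0,0,-12.8],[0,0,-16]],"gripper":[0.65,0.65,0.65,0.65,0.65]}' && python3 - <<'E'
from h import *
print(bot.observe()['position'],bot.observe()['tool_rot'])
f=grab('wrist','w1.png');print(ray(f,320,200))
for y in(-.2406,-.3366):
  print(proj(f,[.4825,y,.04]),proj(f,[.4705,y,.04]))
E
```

```text
clock: 2.75
position: [0.4763, -0.2883, 0.2314]
tool_rot: [3.141, 0.0, 1.55]
force: [0.9, 0.3, -0.3]
grip_width: 0.0299
finger_force: 0.0
[ 0.47630666 -0.28826226  0.2314206 ] [3.14136755e+00 2.18233253e-04 1.54960115e+00]
(array([ 0.4775739 , -0.20902013,  0.37380251]), array([-0.00160736, -0.30207903, -0.95332131]))
(np.float64(323.61702299817995), np.float64(136.78101594296868)) (np.float64(312.90920579553034), np.float64(137.01137458768346))
(np.float64(324.83848964289746), np.float64(216.92764242907853)) (np.float64(315.01721077476714), np.float64(217.11799923821022))
```

View pics/w1.png

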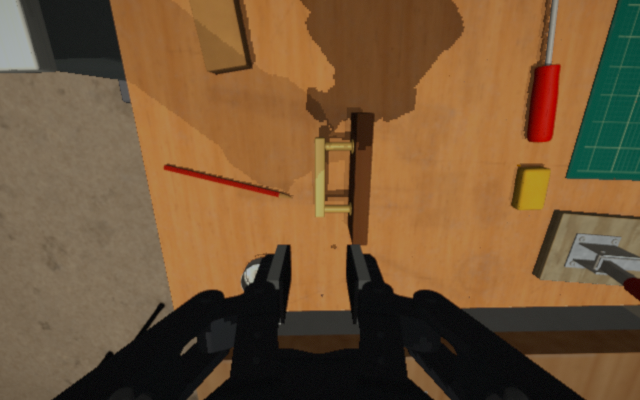

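The wrist view shows the bar at u 316–325, v 139–217, matching the prediction to about 1 px. A mask will give a finer value.

```bash
python3 - <<'E'
from h import *
f=grab('wrist');h=cv2.cvtColor(f['pixels'],cv2.COLOR_RGB2HSV)
for v in(155,180,200):print(h[v,312:330].tolist())
m=np.zeros((400,640),np.uint8);w=cv2.inRange(h,(20,60,130),(34,160,255));m[130:225,308:329]=w[130:225,308:329]
# per row extents away from posts
ul=[];
for v in list(range(155,202)):
    x=np.where(m[v])[0]
    if len(x):ul.append((v,x.min()-.5,x.max()+.5))
a=np.array(ul);v0,v1=157,200
L=np.polyfit(a[:,0],a[:,1],1);R=np.polyfit(a[:,0],a[:,2],1)
for c in(L,R):
    p=onz(f,np.polyval(c,v0),v0,.04);q=onz(f,np.polyval(c,v1),v1,.04);print(p.round(4),q.round(4),'yaw',np.degrees(np.arctan2(-(p-q)[0],(p-q)[1])))
r=np.where(m[:,317:323].sum(1)>500)[0];print(r.min(),r.max(),onz(f,320,r.min()-.5,.04),onz(f,320,r.max()+.5,.04))
E
```

```text
[[14, 171, 154], [14, 172, 154], [14, 170, 156], [14, 172, 157], [14, 166, 157], [16, 165, 151], [19, 152, 146], [20, 135, 168], [20, 132, 174], [20, 134, 173], [20, 137, 171], [20, 138, 170], [20, 140, 168], [20, 140, 167], [20, 146, 159], [19, 158, 129], [16, 167, 81], [14, 171, 79]]
[[15, 165, 170], [15, 167, 168], [15, 166, 167], [15, 165, 162], [15, 164, 151], [15, 165, 142], [19, 151, 140], [22, 130, 175], [26, 111, 179], [26, 110, 179], [25, 112, 178], [25, 114, 179], [25, 118, 179], [24, 120, 179], [24, 127, 173], [20, 147, 151], [16, 167, 101], [14, 173, 103]]
[[15, 160, 174], [15, 162, 173], [15, 164, 171], [15, 163, 174], [15, 163, 174], [15, 163, 163], [18, 154, 142], [23, 130, 169], [27, 107, 178], [26, 110, 178], [26, 114, 179], [25, 118, 179], [24, 121, 179], [24, 125, 179], [23, 132, 174], [20, 147, 151], [19, 163, 103], [19, 169, 107]]
[ 0.4724 -0.2697  0.04  ] [ 0.4709 -0.3214  0.04  ] yaw -1.6401645888967484
[ 0.482 -0.27   0.04 ] [ 0.482  -0.3218  0.04  ] yaw 0.03251103272530314
133 211 [ 0.47503519 -0.24242027  0.04      ] [ 0.4722699  -0.33616079  0.04      ]
```

```bash
python3 -m crank '{"travel":[[0.1,-0.1,-4],[0.1,-0.1,-8],[0.1,-0.1,-12],[0.1,-0.1,-15],[0.1,-0.1,-15]],"turn":[[0,0,0],[0,0,0],[0,0,0],[0,0,0],[0,0,0]],"gripper":[0.65,0.65,0.65,0.65,0.65]}' && python3 -m crank '{"travel":[[0,0,-2],[0,0,-4],[0,0,-5.5],[0,0,-6.5],[0,0,-6.5]],"turn":[[0,0,0],[0,0,0],[0,0,0],[0,0,0],[0,0,0]],"gripper":[0.65,0.65,0.65,0.65,0.65]}' && python3 -m crank '{"travel":[[0,0,0],[0,0,0],[0,0,0],[0,0,0],[0,0,0]],"turn":[[0,0,0],[0,0,0],[0,0,0],[0,0,0],[0,0,0]],"gripper":[1,1,1,1,1]}' 80
```

```text
clock: 3.35
position: [0.4767, -0.2863, 0.0781]
tool_rot: [-3.136, -0.002, 1.553]
force: [0.5, -0.5, 0.3]
grip_width: 0.0301
finger_force: 0.0
clock: 3.85
position: [0.48, -0.2877, 0.0185]
tool_rot: [3.138, 0.0, 1.553]
force: [-7.7, 8.1, 34.1]
grip_width: 0.0297
finger_force: 17.0
clock: 4.35
position: [0.4787, -0.2877, 0.0166]
tool_rot: [3.141, 0.0, 1.552]
force: [1.0, -0.3, 5.8]
grip_width: 0.0105
finger_force: 79.2
```

```bash
python3 - <<'E'
from h import *
o=bot.observe();print(o['force'],o['moment'],o['position'],o['grip_width'])
f=grab('side','s2.png');g=grab('wrist','w2.png')
a=cv2.imread('pics/s2.png')[200:320,220:380];b=cv2.imread('pics/w2.png')
cv2.imwrite('pics/z2.png',np.hstack([cv2.resize(a,(480,360),interpolation=cv2.INTER_CUBIC),cv2.resize(b[150:400,220:440],(316,360))]))
E
```

```text
[ 0.99520937 -0.33095737  5.84440267] [-0.04957155 -0.49546233 -0.01389441] [ 0.47874814 -0.28769224  0.01659484] 0.01046316458899984
```

View pics/z2.png

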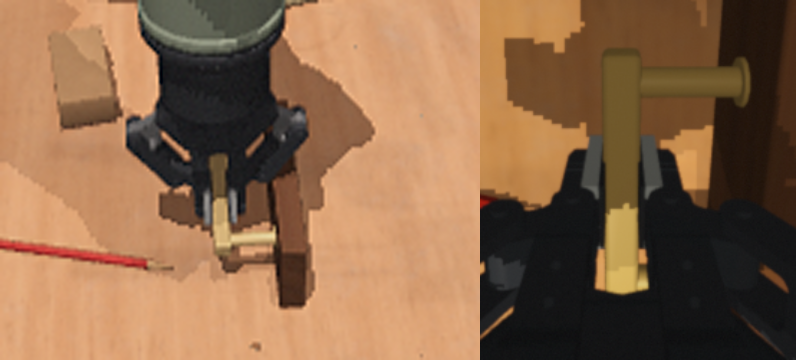

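The grip is good: the bar lies between the pads, and the board is upright. Now I'll lift it.

```bash
python3 -m crank '{"travel":[[0,0,1],[0,0,2.5],[0,0,4.5],[0,0,6],[0,0,7]],"turn":[[0,0,0],[0,0,0],[0,0,0],[0,0,0],[0,0,0]],"gripper":[1,1,1,1,1]}' && python3 -m crank '{"travel":[[-1,3,0],[-2,6.5,0],[-3,10,0],[-4,13.5,0],[-5,17,0]],"turn":[[0,0,1],[0,0,3],[0,0,5],[0,0,7],[0,0,9]],"gripper":[1,1,1,1,1]}' && python3 -m crank '{"travel":[[0,3.5,0],[0,7,0],[0,10.5,0],[0,13,0],[0,14.9,0]],"turn":[[0,0,1.5],[0,0,3],[0,0,4.5],[0,0,4.5],[0,0,4.5]],"gripper":[1,1,1,1,1]}' && python3 - <<'E'
from h import *
o=bot.observe();print(o['force'],o['moment'],o['position'],o['tool_rot'])
f=grab('wrist','w3.png')
E
```

```text
clock: 4.95
position: [0.4787, -0.2876, 0.0881]
tool_rot: [3.14, 0.0, 1.552]
force: [-0.1, 0.4, -2.1]
grip_width: 0.0105
finger_force: 78.1
clock: 5.45
position: [0.4278, -0.1162, 0.0866]
tool_rot: [3.141, -0.0, 1.711]
force: [0.5, 0.9, -2.2]
grip_width: 0.0104
finger_force: 78.1
clock: 5.95
position: [0.4282, 0.0334, 0.0866]
tool_rot: [3.142, -0.0, 1.79]
force: [0.0, -0.9, -1.2]
grip_width: 0.0104
finger_force: 78.1
[ 0.03431333 -0.87728824 -1.24672581] [-0.06736892  0.12183936 -0.01830464] [0.42823307 0.03342965 0.08659323] [ 3.14151135e+00 -4.49128932e-04  1.78973356e+00]
```

View pics/w3.png

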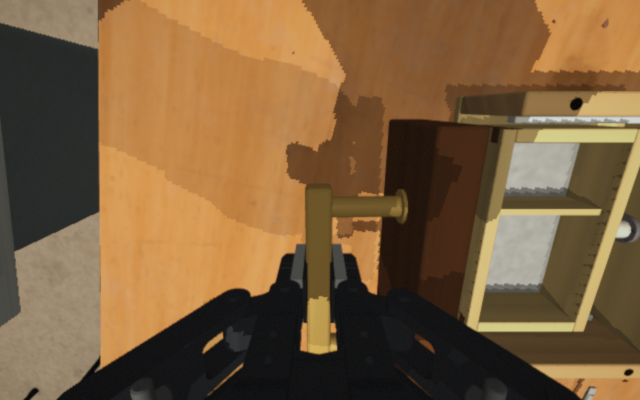

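The wrist view shows the case's right side front end at about (460,97–122), the left one near (462,362–376), and the held board between u 388 and 490. I'll zoom in on these corners.

```bash
python3 - <<'E'
import cv2,numpy as np
t=cv2.imread('pics/w3.png')
r=lambda a:cv2.resize(a,(400,600),interpolation=cv2.INTER_CUBIC)
cv2.imwrite('pics/z3.png',np.hstack([r(t[85:145,440:480]),r(t[340:400,440:480])]))
E
```

```text
(no output)
```

View pics/z3.png

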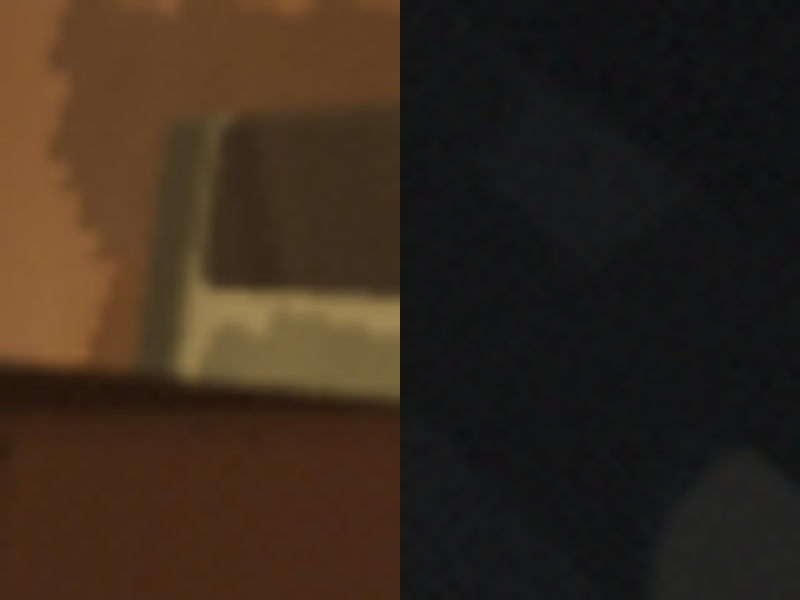

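```bash
python3 - <<'E'
from h import *
f=bot.grab_frame('wrist');print(ray(f,318,202))
O=np.array([.525,.0523]);a=np.radians(12.3);ex=np.array([np.cos(a),np.sin(a)]);ey=np.array([-ex[1],ex[0]])
for z in(.08,.012,0):
  for y in(-.09,-.078,.078,.09):print(z,y,np.round(proj(f,[*(O+y*ey),z]),1))
print('board')
o=bot.observe();T=o['position'];b=o['tool_rot'][2]-np.pi/2;bx=np.array([np.cos(b),np.sin(b)]);by=np.array([-bx[1],bx[0]]);z=T[2]+.019
for zz in(z-.034,z+.028):
  for x in(.038,.056):
    for y in(-.075,.075):print(np.round(zz,3),x,y,np.round(proj(f,[*(T[:2]+x*bx+y*by),zz]),1))
E
```

```text
(array([0.41073272, 0.11287369, 0.2289843 ]), array([ 0.06493113, -0.29970055, -0.95182168]))
0.08 -0.09 [464.9 381.9]
0.08 -0.078 [467.8 368. ]
0.08 0.078 [519.6 121. ]
0.08 0.09 [525.  95.]
0.012 -0.09 [428.5 313.6]
0.012 -0.078 [430.1 302.2]
0.012 0.078 [457.1 116.9]
0.012 0.09 [459.7  99.1]
0 -0.09 [423.8 305. ]
0 -0.078 [425.4 293.9]
0 0.078 [449.9 116.5]
0 0.09 [452.3  99.6]
board
0.071 0.038 -0.075 [374.6 349.9]
0.071 0.038 0.075 [391.7 119.6]
0.071 0.056 -0.075 [401.3 349.9]
0.071 0.056 0.075 [426.4 119.6]
0.133 0.038 -0.075 [398.5 453. ]
0.133 0.038 0.075 [438.2 127.1]
0.133 0.056 -0.075 [436.4 453. ]
0.133 0.056 0.075 [495.1 127.1]
```

```bash
python3 - <<'E'
import cv2,numpy as np
t=cv2.imread('pics/w3.png').astype(float);t=np.clip(t*1.4,0,255).astype(np.uint8)
r=lambda a:cv2.resize(a,(800,290),interpolation=cv2.INTER_CUBIC)
cv2.imwrite('pics/z4.png',np.vstack([r(t[82:140,480:640]),r(t[338:396,480:640])]))
E
```

```text
(no output)
```

View pics/z4.png

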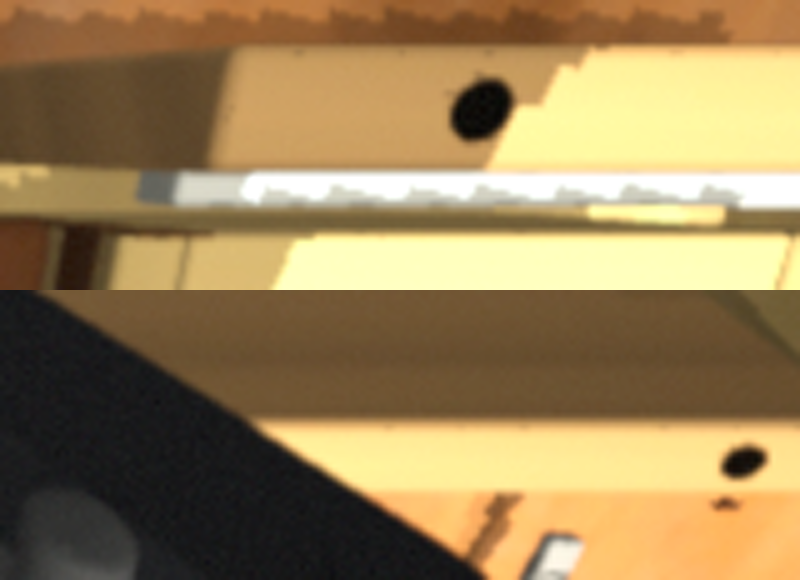

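```bash
python3 - <<'E'
from h import *
f=bot.grab_frame('wrist')
o=bot.observe();T=o['position'];b=o['tool_rot'][2]-np.pi/2;bx=np.array([np.cos(b),np.sin(b)]);by=np.array([-bx[1],bx[0]])
print(np.degrees(b))
def tf(u,v,z=.08):
    p=onz(f,u,v,z)[:2]; d=p-T[:2]; return np.round(p,4),np.round([d@bx*1000,d@by*1000],1)
s=lambda x,y:(480+(x+.5)/5-.5,82+(y+.5)/5-.5)
q=lambda x,y:(480+(x+.5)/5-.5,338+(y-290+.5)/5-.5)
for n,p in dict(oc=s(237,48),o2=s(800,48),ic=s(210,167),i2=s(500,170),ri1=q(260,417),ri2=q(800,420),ro1=q(370,490),ro2=q(800,491)).items():print(n,np.round(p,1),*tf(*p))
print('board top', tf(388,120,T[2]-.015),tf(490,127,T[2]+.047))
E
```

```text
12.574458980402216
oc [527.   91.2] [0.506  0.1403] [99.3 88.2]
o2 [639.6  91.2] [0.5584 0.152 ] [152.9  88.3]
ic [521.6 115. ] [0.5082 0.1296] [99.1 77.4]
i2 [579.6 115.6] [0.5359 0.1355] [127.4  77.1]
ri1 [531.6 363. ] [ 0.5806 -0.0127] [138.8 -77.3]
ri2 [639.6 363.6] [0.6493 0.0023] [209.  -77.6]
ro1 [553.6 377.6] [ 0.6002 -0.021 ] [156.1 -89.6]
ro2 [639.6 377.8] [ 0.6559 -0.0085] [213.1 -89.6]
board top (array([0.4472, 0.1132]), array([35.9, 74.6])) (array([0.465 , 0.1174]), array([54.2, 74.9]))
```

```bash
python3 -m crank '{"travel":[[0,0,-1.5],[0,0,-3],[0,0,-4.5],[0,0,-5.4],[0,0,-5.4]],"turn":[[0,0,0],[0,0,0],[0,0,0],[0,0,0],[0,0,0]],"gripper":[1,1,1,1,1]}' && python3 -m crank '{"travel":[[0.78,0.17,0],[1.56,0.35,0],[2.34,0.52,0],[3.12,0.7,0],[3.9,0.87,0]],"turn":[[0,0,0],[0,0,0],[0,0,0],[0,0,0],[0,0,0]],"gripper":[1,1,1,1,1]}' && python3 -m crank '{"travel":[[0,0,0],[0,0,0],[0,0,0],[0,0,0],[0,0,0]],"turn":[[0,0,0],[0,0,0],[0,0,0],[0,0,0],[0,0,0]],"gripper":[1,1,1,1,1]}'
python3 - <<'E'
from h import *
f=grab('wrist','w5.png');g=grab('side','s5.png');t=grab('top','t5.png')
a=cv2.imread('pics/w5.png')[80:400,300:640];b=cv2.imread('pics/s5.png')[120:220,270:370]
cv2.imwrite('pics/z5.png',np.hstack([cv2.resize(a,(400,376)),cv2.resize(b,(376,376),interpolation=cv2.INTER_CUBIC)]))
E
```

```text
clock: 6.6
position: [0.4279, 0.0307, 0.0316]
tool_rot: [-3.14, 0.0, 1.787]
force: [-1.1, 0.1, -2.5]
grip_width: 0.0102
finger_force: 78.2
clock: 7.1
position: [0.4683, 0.0405, 0.0325]
tool_rot: [3.141, 0.0, 1.788]
force: [0.2, 0.3, -1.6]
grip_width: 0.0106
finger_force: 78.2
clock: 7.6
position: [0.4672, 0.0402, 0.0323]
tool_rot: [-3.141, -0.0, 1.788]
force: [0.1, -0.3, -1.6]
grip_width: 0.0105
finger_force: 78.2
```

View pics/z5.png

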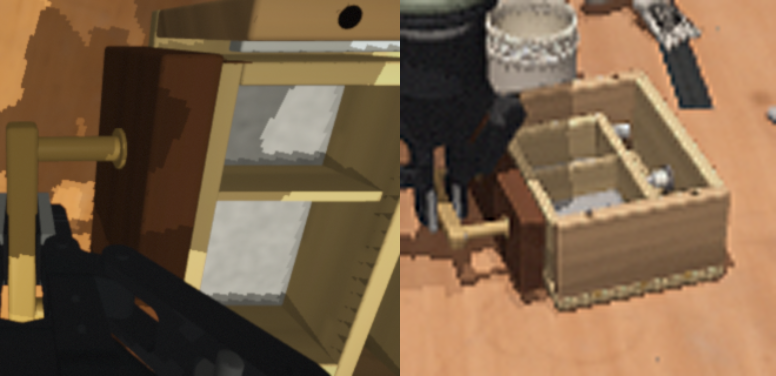

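```bash
python3 - <<'E'
from h import *
f=bot.grab_frame('wrist');o=bot.observe();T=o['position'];b=o['tool_rot'][2]-np.pi/2;bx=np.array([np.cos(b),np.sin(b)]);by=np.array([-bx[1],bx[0]])
g=cv2.cvtColor(f['pixels'],cv2.COLOR_RGB2GRAY).astype(int)
print(T,np.degrees(b))
for u in(520,560,600,630):
    col=g[75:128,u-2:u+3].mean(1).astype(int);print(u,col.tolist())
for u in(610,632):
    print(u,g[345:400,u-1:u+2].mean(1).astype(int).tolist())
for u in(400,430,460,480):print('board',u,g[105:135,u-1:u+2].mean(1).astype(int).tolist())
def tf(u,v,z=.08):
    d=onz(f,u,v,z)[:2]-T[:2]; return np.round([d@bx*1000,d@by*1000],1)
for v in range(84,124,3):print(v,tf(600,v),tf(440,v,T[2]+.047))
E
```

```text
[0.46732027 0.04018013 0.03230022] 12.437743722787014
520 [92, 100, 104, 107, 109, 111, 112, 113, 114, 115, 116, 117, 118, 118, 119, 120, 121, 121, 120, 121, 123, 124, 124, 124, 123, 124, 123, 123, 123, 123, 123, 122, 123, 122, 121, 119, 114, 107, 100, 91, 137, 156, 158, 158, 158, 157, 156, 150, 132, 106, 92, 79, 71]
560 [103, 109, 113, 116, 118, 118, 118, 120, 120, 120, 121, 121, 121, 121, 122, 122, 122, 122, 122, 123, 123, 123, 123, 123, 123, 122, 122, 122, 121, 121, 121, 121, 121, 121, 120, 118, 112, 105, 99, 92, 136, 153, 155, 156, 156, 155, 154, 147, 126, 101, 91, 78, 71]
600 [98, 102, 109, 114, 116, 116, 116, 116, 114, 78, 27, 9, 8, 8, 9, 9, 8, 9, 8, 10, 9, 9, 10, 9, 9, 12, 28, 51, 82, 110, 118, 119, 119, 119, 118, 116, 110, 104, 99, 117, 176, 202, 208, 212, 202, 175, 154, 143, 125, 124, 119, 93, 72]
630 [99, 101, 106, 111, 113, 114, 114, 114, 114, 115, 115, 116, 116, 116, 116, 117, 117, 117, 118, 118, 118, 118, 118, 118, 118, 118, 118, 119, 119, 118, 117, 118, 117, 117, 117, 114, 109, 102, 98, 123, 191, 210, 195, 178, 167, 161, 154, 142, 135, 176, 193, 193, 165]
610 [184, 183,
[... 689 characters left out ...]
7, 26, 26, 25, 24, 23, 25, 24, 25]
board 460 [55, 54, 54, 54, 54, 54, 53, 66, 118, 136, 139, 139, 137, 120, 107, 105, 104, 91, 58, 32, 29, 37, 41, 42, 44, 48, 49, 49, 49, 49]
board 480 [57, 58, 57, 57, 57, 57, 57, 57, 68, 92, 102, 103, 103, 103, 103, 103, 103, 103, 102, 89, 57, 41, 43, 45, 47, 48, 49, 49, 49, 48]
84 [84.4 86. ] [36.6 86. ]
87 [84.7 85.1] [36.7 85.2]
90 [84.9 84.3] [36.8 84.3]
93 [85.2 83.5] [36.9 83.5]
96 [85.4 82.6] [37.  82.6]
99 [85.7 81.7] [37.1 81.8]
102 [85.9 80.9] [37.2 80.9]
105 [86.2 80. ] [37.3 80. ]
108 [86.5 79.1] [37.5 79.1]
111 [86.7 78.2] [37.6 78.2]
114 [87.  77.3] [37.7 77.3]
117 [87.2 76.4] [37.8 76.4]
120 [87.5 75.5] [37.9 75.5]
123 [87.8 74.6] [38.  74.6]
```

```bash
python3 -m crank '{"travel":[[0.25,0.055,0],[0.5,0.11,0],[0.7,0.154,0],[0.9,0.2,0],[1.1,0.24,0]],"turn":[[0,0,0],[0,0,0],[0,0,0],[0,0,0],[0,0,0]],"gripper":[1,1,1,1,1]}' && python3 -m crank '{"travel":[[0.1,0.022,0],[0.2,0.044,0],[0.3,0.066,0],[0.3,0.066,0],[0.3,0.066,0]],"turn":[[0,0,0],[0,0,0],[0,0,0],[0,0,0],[0,0,0]],"gripper":[1,1,1,1,1]}'
```

```text
clock: 8.3
position: [0.4783, 0.0425, 0.0322]
tool_rot: [-3.141, 0.0, 1.788]
force: [-1.9, -1.0, -2.3]
grip_width: 0.0105
finger_force: 78.2
clock: 8.8
position: [0.4813, 0.0433, 0.0322]
tool_rot: [-3.141, 0.0, 1.788]
force: [-1.8, -0.9, -2.1]
grip_width: 0.0104
finger_force: 78.1
```

```bash
python3 -m crank '{"travel":[[0.1,0.022,0],[0.2,0.044,0],[0.3,0.066,0],[0.4,0.088,0],[0.4,0.088,0]],"turn":[[0,0,0],[0,0,0],[0,0,0],[0,0,0],[0,0,0]],"gripper":[1,1,1,1,1]}' && python3 -m crank '{"travel":[[0.05,0.011,0],[0.1,0.022,0],[0.15,0.033,0],[0.15,0.033,0],[0.15,0.033,0]],"turn":[[0,0,0],[0,0,0],[0,0,0],[0,0,0],[0,0,0]],"gripper":[1,1,1,1,1]}'
```

```text
clock: 9.3
position: [0.4855, 0.0442, 0.0323]
tool_rot: [-3.142, 0.0, 1.788]
force: [-3.3, -2.0, -1.8]
grip_width: 0.0106
finger_force: 78.1
clock: 9.8
position: [0.4869, 0.0445, 0.0323]
tool_rot: [-3.142, 0.0, 1.788]
force: [-3.6, -1.5, -2.9]
grip_width: 0.0104
finger_force: 78.1
```

Spring force is rising as expected, so I'll use finer steps.

```bash
python3 -m crank '{"travel":[[0.03,0.007,0],[0.06,0.013,0],[0.1,0.022,0],[0.1,0.022,0],[0.1,0.022,0]],"turn":[[0,0,0],[0,0,0],[0,0,0],[0,0,0],[0,0,0]],"gripper":[1,1,1,1,1]}' && python3 -m crank '{"travel":[[0.02,0.004,0],[0.05,0.011,0],[0.05,0.011,0],[0.05,0.011,0],[0.05,0.011,0]],"turn":[[0,0,0],[0,0,0],[0,0,0],[0,0,0],[0,0,0]],"gripper":[1,1,1,1,1]}'
```

```text
clock: 10.3
position: [0.4879, 0.0447, 0.0323]
tool_rot: [-3.142, 0.0, 1.788]
force: [-5.2, -1.5, -2.6]
grip_width: 0.0103
finger_force: 78.1
clock: 10.8
position: [0.4884, 0.0448, 0.0323]
tool_rot: [-3.142, -0.0, 1.788]
force: [-2.9, -2.2, -2.8]
grip_width: 0.0104
finger_force: 78.1
```

```bash
python3 -m crank '{"travel":[[0.02,0.004,0],[0.05,0.011,0],[0.05,0.011,0],[0.05,0.011,0],[0.05,0.011,0]],"turn":[[0,0,0],[0,0,0],[0,0,0],[0,0,0],[0,0,0]],"gripper":[1,1,1,1,1]}' && python3 -m crank '{"travel":[[0.02,0.004,0],[0.05,0.011,0],[0.05,0.011,0],[0.05,0.011,0],[0.05,0.011,0]],"turn":[[0,0,0],[0,0,0],[0,0,0],[0,0,0],[0,0,0]],"gripper":[1,1,1,1,1]}'
```

```text
clock: 11.3
position: [0.4887, 0.0449, 0.0323]
tool_rot: [-3.141, -0.0, 1.788]
force: [-5.9, -2.3, -2.7]
grip_width: 0.011
finger_force: 78.2
clock: 11.8
position: [0.4888, 0.0449, 0.0321]
tool_rot: [-3.14, -0.0, 1.788]
force: [-7.3, -2.7, -2.6]
grip_width: 0.0104
finger_force: 78.3
```

```bash
python3 -m crank '{"travel":[[0.02,0.004,0],[0.05,0.011,0],[0.05,0.011,0],[0.05,0.011,0],[0.05,0.011,0]],"turn":[[0,0,0],[0,0,0],[0,0,0],[0,0,0],[0,0,0]],"gripper":[1,1,1,1,1]}'; cat > avg.py <<'E'
from h import *
F=[]
for i in range(8):
    bot.grab_frame('top');o=bot.observe();F.append(o['force'])
F=np.array(F);b=o['tool_rot'][2]-np.pi/2
print(o['clock'],'push',F[:,:2]@-np.array([np.cos(b),np.sin(b)]),'lat',(F[:,:2]@[-np.sin(b),np.cos(b)]).mean(),F.mean(0),o['position'],o['tool_rot'])
E
python3 avg.py
```

```text
clock: 12.3
position: [0.4889, 0.0449, 0.0321]
tool_rot: [-3.14, -0.0, 1.788]
force: [-9.7, -2.8, -1.6]
grip_width: 0.0105
finger_force: 78.4
12.7 push [ 8.72457657 10.69684619 10.24811638 10.57172654  9.76972106  9.65758987
 10.31507851 10.06878591] lat -0.5951545676813823 [-9.64378393 -2.73546814 -1.49766821] [0.48882039 0.04493398 0.03205104] [-3.13948376e+00 -2.53156005e-04  1.78778082e+00]
```

```bash
python3 -m crank '{"travel":[[0.02,0.004,0],[0.04,0.009,0],[0.04,0.009,0],[0.04,0.009,0],[0.04,0.009,0]],"turn":[[0,0,0],[0,0,0],[0,0,0],[0,0,0],[0,0,0]],"gripper":[1,1,1,1,1]}'; python3 avg.py; python3 - <<'E'
from h import *
grab('wrist','w6.png');grab('side','s6.png');grab('top','t6.png')
a=cv2.imread('pics/w6.png')[80:400,300:640];b=cv2.imread('pics/s6.png')[130:210,275:355];
cv2.imwrite('pics/z6.png',np.hstack([cv2.resize(a,(400,376)),cv2.resize(b,(376,376),interpolation=cv2.INTER_CUBIC)]))
E
```

```text
clock: 13.2
position: [0.4889, 0.045, 0.032]
tool_rot: [-3.139, -0.0, 1.788]
force: [-11.5, -2.7, -1.3]
grip_width: 0.0103
finger_force: 78.5
13.6 push [10.20239053 10.95633007 11.33793063 11.80009774 11.14902929 11.25865974
 11.62758707 11.65866599] lat -0.7107432110509966 [-10.83209174  -3.11564831  -1.42665965] [0.48889305 0.0449259  0.03199888] [-3.13887088e+00 -2.75064153e-04  1.78776756e+00]
```

View pics/z6.png

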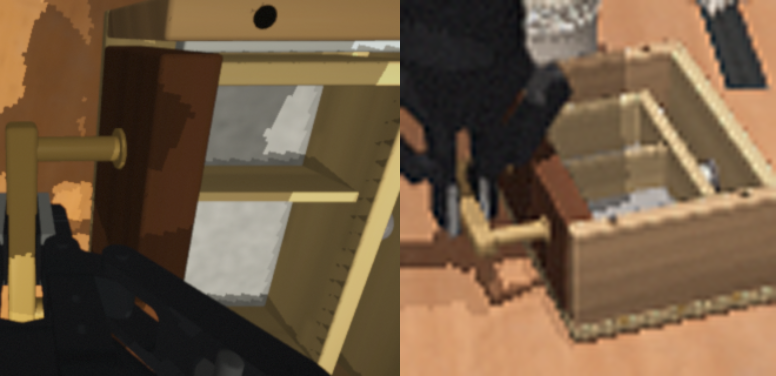

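The front sits between the case sides, flush with the front edges, and the drawer is home. The push is steady at about 11.4 N, so I'm handing in.

```bash
python3 -c "
from workcell import bot
print(bot.job_done())"
```

```text
the job is handed in; nothing more can be done
None
```

I handed in the job with the arm still holding the drawer front upright in the case opening. It looked flush in the last pictures, with the drawer against its stop and a steady push of about 11.4 N; the hand-in returned no verdict.

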